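# Put the pasta machine into third gear

## Task

Put the pasta machine into third gear: with your fingertips push the gear lever's knob out of the left-hand column, across to the right-hand column of the H-shaped gate, then forward (towards the rollers, away from the robot) fully home into the slot marked with three dots, and let go. Do not enter the fourth slot (right-hand column, towards the robot), push gently and never grip the knob between the fingers, and leave the other things on the table where they stand.

Things in the scene. Friction and masses are not known exactly. Their poses are not given: they have to be found in the camera images.
- pasta_machine: white pasta roller, fixed to the table; origin on the table under the middle of its H-shaped gate; x axis forward (from the gate to the rollers, roughly away from the robot), y to the machine's left, z up. Gearbox 130 x 160 mm (x, y) about the origin, 85 mm high with the gate plate; beyond it, x = 61 to 145 mm, the roller head, 174 mm wide, 96 mm high
- gate (a point): middle of the top of the steel gate plate (80 x 80 mm). The H: two columns along the machine's x, joined by a cross channel at x = 0. Slot 1 left forward (one dot), 2 left back (two), 3 right forward (three), 4 right back (four dots). 16 mm wide teeth with rounded corners part the columns; the stem has 1.5 mm play each side
- lever_across (a joint): sideways lean of the lever about the machine's x axis, rad: -0.226 in the left-hand column, 0 upright, +0.226 in the right-hand column (these are end stops). Stays where left; takes about 1.2 N at the knob. The pivot is 20 mm above the table
- lever_forward (a joint): fore-and-aft lean of the lever, rad: +0.258 fully forward (slots 1, 3; end stop), 0 in the cross channel, -0.258 fully back (slots 2, 4). It crosses between columns only within about 0.03 of 0 (rounded tooth corners help it in from about 0.06). Stays where left; takes about 1.2 N at the knob. Starts anywhere in the left-hand column
- knob (a point): middle of the lever's black knob: round from above, 34 mm across, 36 mm high (20 mm below this point to 16 mm above), on a 9 mm stem; 125 mm above the lever's pivot, about 140 mm above the table. Travels about 32 mm forward and back, 28 mm to either side of the middle
- slot3_end (a point): where the middle of the knob stands with the lever fully home in slot 3 (within about 3 mm); fixed to the machine
- jam_jar: jam jar, 66 mm across, 100 mm high, loose, beside the gearbox on its right; origin under its middle. Leave alone.
- salt_shaker: glass salt shaker, 44 mm across, 90 mm high, loose, beside the gearbox on its left; origin under its middle. Leave alone.
- tuna_tin: low tin, 86 mm across, 40 mm high, loose, near the robot; origin under its middle. Leave alone.
- mug: spotted mug, 82 x 114 x 91 mm, loose, near the robot on the right; origin under its middle. Leave alone.
- oil_bottle: dark green oil bottle, 62 mm across, 266 mm high, stands fast at the back left; origin under its middle
- pepper_mill: wooden pepper mill, 58 mm across, 150 mm high, stands fast at the left edge; origin under its middle
- sugar_tin: canister with wooden lid, 87 mm square, 110 mm high, stands fast at the back right; origin under its middle
- espresso_cup: espresso cup, 62 x 92 x 51 mm, stands fast at the right edge; origin under its middle

How it is judged:
By the outcome, as a careful person would: the job done as asked, in the order asked, and still so for the second after the job is handed in, with the robot touching nothing.
It also fails if it takes over 51 s, if anything falls off the work surface, if the arm or the gripper's body presses on something with over 40 N, if the wrist force passes 120 N, or if a joint passes its speed limit or range.

## Robot

A 6-joint arm with a two-finger parallel gripper is mounted at the origin on the work surface; the furniture and walls round the work are solid. World frame = base frame: x ahead of the robot, y to its left, z up, the work surface at z = 0. Lengths are in mm, angles in rad, forces in N, time in s.
With the tool pointing down it reaches from about 300 to 775 mm from the base axis. Payload 14.6 kg.
Tool frame: the origin (TCP) lies on the centre line of the jaws, within the pads' length; the fingertips stand 19 mm ahead of it and the grasp point (between the pads) is the TCP (bot.tip_reach is the distance from the TCP to the fingertips, in mm); z points along the fingers, y is the line along which they close (so a half turn about z gives the same grasp; the last joint's range is limited). The gripper opens to 85 mm and grips with 20 to 120 N. Pads are 22 mm wide; open, the fingers measure 114 mm over their backs; the gripper's body (76 mm by 85 mm) begins 54 mm behind the grasp point. The pads swing forward as they close: fully open they stand 13 mm farther back than shut.
Start: joints at [-1.327, 0.3, 1.521, -0, 1.321, -0.067], TCP at [168.194, -523.641, 250.281] pointing down, gripper open.
Joint ranges: [-3.03, 3.03], [-0.79, 2.21], [0.23, 2.52], [-1.04, 4.18], [0, 3.07], [-2.55, 2.55]. Speed limits (rad/s): [2.22, 2.22, 2.57, 3.14, 3.14, 3.14].

## Interface

Orientations are given as a unit quaternion [w, x, y, z].
In Python, from rig import bot gives the robot as it stands. Calls block until the motion is done:
- bot.move_to(position, orientation): joint-space move of the TCP to a pose.
- bot.servo_line(position, attitude=None, speed=150, until_force=None): straight line of the TCP; attitude=None keeps the orientation; speed is the mean speed in mm/s. With until_force (N) it stops when the force on the tool has changed by that much, and returns True; else False.
- bot.move_joints(angles): joint-space move.
- bot.move_gripper(opening, grip_force=None): finger opening in mm; grip_force is the grip in N (None keeps the last); returns when the fingers have stopped.
- bot.dwell(seconds).
- bot.ik(position, orientation): joint angles nearest the present ones, or None.
- bot.read_state(): the state.
- bot.read_camera(name): name is "side" or "top"; returns a dict with "image" (420x560x3 uint8, blue, green, red), "depth" (420x560 float32, mm along the optical axis (not along the pixel's ray), 0 where there is no reading), "fovy" (degrees; the focal length in pixels is half the picture's height over the tangent of half this angle, whatever the lens; pixels are square), "cx", "cy" (the principal point, pixels), "eye" and "attitude" of the camera in the world. Camera axes: x right, y down, z forward; pixel columns grow to the right and rows downward; lengths in mm; the calibration is good to about 2 mm. A picture is of the moment at which its call begins.
A pose or a line that the arm cannot do raises bot.MotionError and nothing moves.
- bot.finish_job(): hands the job in; it is judged then, once.
The state is a dict: "clock": time; "joint_positions": joint angles; "qvel": joint speeds; "effort": joint torques, N m; "ee_pos": TCP position; "tool_rot": TCP orientation; "ft_force": force on the tool from outside, world axes, zero at the start; "moment": the same for the moment, N m; "grip_width": finger opening in mm; "grip_force": force on a finger pad.
Only numpy, scipy, OpenCV 4.12 (cv2) and the standard library are available. Lean on these libraries where they do the work, as an engineer would, in place of code of your own. Each camera call takes 0.05 s, during which the arm holds its last target. There are 200 camera calls.

## Working session

There is one attempt and no reset: what is moved stays moved. The work goes in short steps, each a Python script; the robot and the scene stay as the last script left them, time stands still between calls to the robot, and variables do not carry over. Pictures are saved under pics/ and viewed, at most 10 in all, crops included, and the job is handed in when it is done.

```bash
mkdir -p pics; ls
cat > h.py <<'E'
import numpy as np,cv2
from scipy.spatial.transform import Rotation as R
from rig import bot
def cam(n):
    c=bot.read_camera(n); h=c["image"].shape[0]
    c["f"]=h/2/np.tan(np.radians(c["fovy"])/2)
    q=np.array(c["attitude"],float)
    c["R"]=q if q.shape==(3,3) else R.from_quat(np.r_[q[1:],q[0]]).as_matrix()
    return c
def cloud(c):
    d=c["depth"];v,u=np.mgrid[:d.shape[0],:d.shape[1]]
    P=np.stack([(u-c["cx"])/c["f"]*d,(v-c["cy"])/c["f"]*d,d],-1)@c["R"].T+np.array(c["eye"])
    P[d<=0]=np.nan
    return P
def ray(c,u,v,z):
    r=c["R"]@np.array([(u-c["cx"])/c["f"],(v-c["cy"])/c["f"],1]);e=np.array(c["eye"])
    return e+r*(z-e[2])/r[2]
E
python3 - <<'E'
from h import *
for n in("top","side"):
    c=cam(n);cv2.imwrite(f"pics/{n}1.png",c["image"]);print(n,c["eye"],c["attitude"],c["fovy"],c["cx"],c["cy"])
    np.savez(f"{n}1.npz",P=cloud(c),im=c["image"])
s=bot.read_state();print(s["ee_pos"],s["tool_rot"],s["ft_force"],s["clock"],bot.tip_reach)
E
```

```text
pics
top [ 308.20058656   11.51565606 1155.59707472] [ 0.06437593 -0.70118672  0.70789311 -0.05550012] 46.54945742859104 279.655356182073 204.76667352055213
side [532.98558847 781.12511811 772.5727203 ] [-0.01434662  0.04114457  0.90632288 -0.42033335] 53.016233122965254 283.25135129000824 210.48890258562125
[ 168.15431504 -523.48882665  249.79160617] [-4.94215457e-04  9.87947948e-01  1.54785676e-01 -4.75974778e-05] [ 0.99777517 -0.7720805   0.68849085] 0.1 19.0
```

View pics/top1.png

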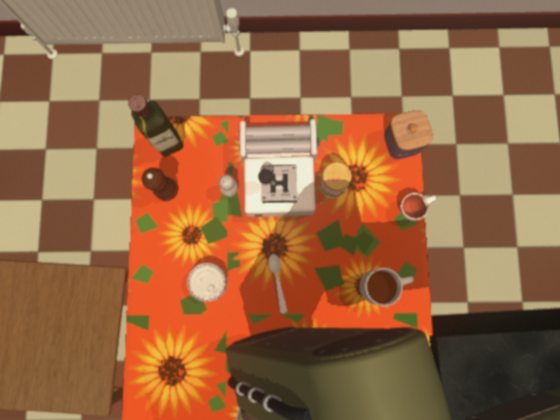

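View pics/side1.png

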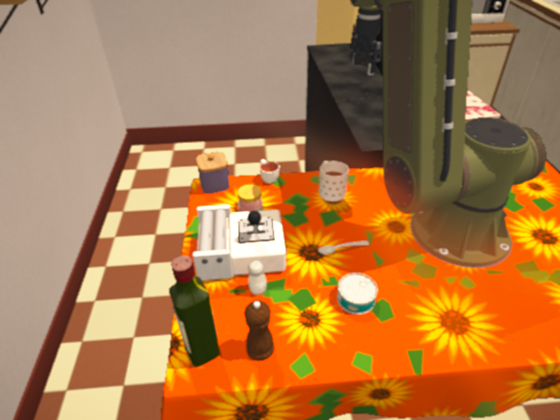

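The top view shows the knob at about (266,175), left column and forward. The gate is at about (280,183), the rollers at (278,138), the jar at (336,178) and the shaker at (229,186). In the side view the knob is at about (255,217).

Run:
```python
import numpy as np,cv2
d=np.load("top1.npz");P=d["P"];im=d["im"]
cv2.imwrite("pics/z.png",cv2.resize(im[110:230,200:370],None,fx=4.5,fy=4.5,interpolation=cv2.INTER_CUBIC))
v,u=np.mgrid[:420,:560]
roi=(u>225)&(u<330)&(v>110)&(v<225)
Z=P[...,2]
m=roi&(Z>75)&(Z<92)&(u>242)&(u<318)&(v>155)
print("box",cv2.minAreaRect(P[m][:,:2].astype(np.float32)),np.median(Z[m]),m.sum())
m2=roi&(Z>60)&(Z<110)&(u>236)&(u<322)&(v<153)
print("head",cv2.minAreaRect(P[m2][:,:2].astype(np.float32)))
for n in("top","side"):
    d=np.load(n+"1.npz");P=d["P"];g=d["im"].max(-1)
    k=(abs(u-(266 if n=="top" else 255))<16)&(abs(v-(175 if n=="top" else 217))<16)&(P[...,2]>112)&(P[...,2]<175)
    q=P[k];print(n,k.sum(),q.min(0),q.max(0),q.mean(0))
    kk=k&(g<60);print(u[kk].mean(),v[kk].mean())
    for nm,bx in dict(top=dict(jar=(316,356,155,200),shk=(215,242,168,200)),side={})[n].items():
        a=(u>bx[0])&(u<bx[1])&(v>bx[2])&(v<bx[3])&(P[...,2]>60);a&=P[...,2]>np.nanpercentile(P[...,2][a],60)-10;print(nm,P[a].min(0),P[a].max(0))
```

```text
box ((542.6235961914062, 25.80108642578125), (161.36181640625, 125.83036804199219), 89.9791488647461) 80.38663871911467 1733
head ((648.341552734375, 27.320209503173828), (79.0272216796875, 178.78689575195312), 0.2531137466430664)
top 187 [528.38017167  39.15456652 137.00505666] [558.06850177  69.00342927 160.71248503] [542.26189338  53.56418651 151.90829239]
nan nan
jar [ 522.15752707 -132.87642646   88.33996787] [585.69325821 -70.60756781 103.69571585]
shk [531.71520132 129.26327775  75.51465437] [565.62301813 161.00108788  91.51453624]
side 172 [526.1595922   46.40972148 112.27193225] [558.33637455  72.5937979  157.15534984] [542.15489354  62.17541778 146.18764941]
253.90677966101694 218.09322033898306<stdin>:15: RuntimeWarning: Mean of empty slice.
  ret = ret.dtype.type(ret / rcount)
```

View pics/z.png

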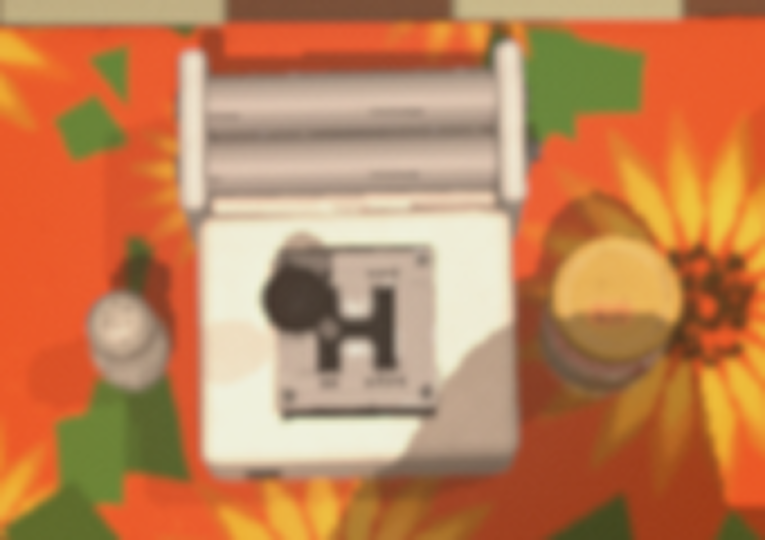

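The crop shows the knob at crop (300,297) and the gate plate corners near (281,248), (433,247), (436,411) and (284,411). Allowing for parallax, the lever is close to the cross channel in the left column. I'll confirm this with rays.

Run:
```python
from h import *
c=cam("top")
f=lambda a,b,z:ray(c,200+a/4.5-.39,110+b/4.5-.39,z)[:2].round(1)
for p in [(281,248),(433,247),(436,411),(284,411)]:print(f(*p,85))
print("bar",f(329,326,83),f(384,326,83),"slots ends",f(385,288,83),f(387,368,83),f(329,368,83))
print("knob",f(300,297,143))
bot.move_gripper(0)
q=[0,1,0,0]
bot.move_to([543,108,260],q)
s=bot.read_state();print(s["ee_pos"],s["grip_width"],s["ft_force"],s["clock"])
```

```text
[583.9  63.2]
[583.5 -13. ]
[500.  -13.4]
[500.8  61.9]
bar [544.1  39.4] [543.7  11.9] slots ends [563.2  11.2] [522.4  10.7] [522.7  39.5]
knob [545.   51.5]
[543.12767571 107.37682422 259.97187566] 0.051505318748389525 [-0.84960879 -0.49574475 -0.69505955] 3.5167
```

Run:
```python
from h import *
bot.servo_line([543,108,148],speed=120)
print(bot.read_state()["ft_force"])
print(bot.servo_line([543.5,60,148],speed=40,until_force=6))
for y in (60,42):
    r=bot.servo_line([543.5,y,148],speed=30,until_force=6)
    s=bot.read_state();print(y,r,s["ee_pos"].round(1),s["ft_force"].round(1),s["clock"])
for n in("top","side"):
    c=cam(n);np.savez(f"{n}2.npz",P=cloud(c),im=c["image"])
    im=c["image"][110:230,200:370] if n=="top" else c["image"][150:280,180:350]
    cv2.imwrite(f"pics/{n}2.png",cv2.resize(im,None,fx=4,fy=4,interpolation=cv2.INTER_CUBIC))
```

```text
[ 0.99935839 -0.11998981  0.42132192]
False
60 False [543.5  60.  147.9] [0.6 0.2 0.3] 6.2
42 False [543.4  41.9 147.9] [ 0.5 -0.2 -0.4] 6.95
```

View pics/side2.png

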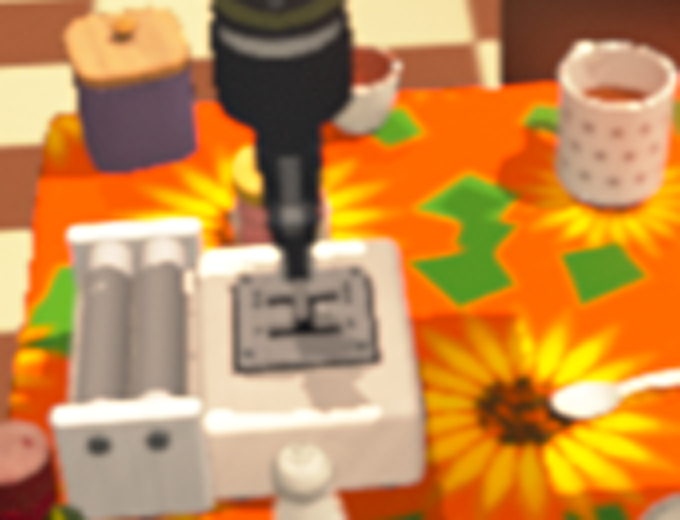

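The side view shows the left column empty and the knob hidden behind the fingers at crop (297,270), so it is crossing freely. I'll carry on to the right end stop.

Run:
```python
from h import *
for y in (34,30,27,24,21):
    r=bot.servo_line([543.5,y,148],speed=15,until_force=4)
    s=bot.read_state();print(y,r,s["ee_pos"].round(1),s["ft_force"].round(1),s["clock"])
    if r:break
y=s["ee_pos"][1]
bot.servo_line([543.5,y+35,148],speed=100)
bot.servo_line([480,y+60,200],speed=150)
for n in("top","side"):
    c=cam(n);np.savez(f"{n}3.npz",P=cloud(c),im=c["image"])
    im=c["image"][110:230,200:370] if n=="top" else c["image"][150:280,180:350]
    cv2.imwrite(f"pics/{n}3.png",cv2.resize(im,None,fx=4,fy=4,interpolation=cv2.INTER_CUBIC))
print(bot.read_state()["clock"])
```

```text
34 False [543.5  33.9 148. ] [-0.7 -0.4 -0.6] 7.7333
30 False [543.5  29.9 148. ] [-1.  -0.7 -0.2] 8.15
27 False [543.5  26.9 148. ] [ 0.  -0.1 -0.1] 8.5
24 True [543.3  25.3 147.7] [1.  3.  1.7] 8.725
10.05
```

View pics/side3.png

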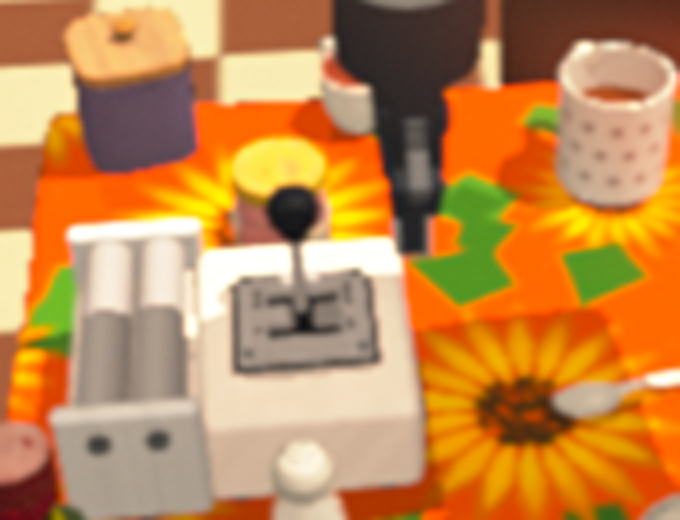

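View pics/top3.png

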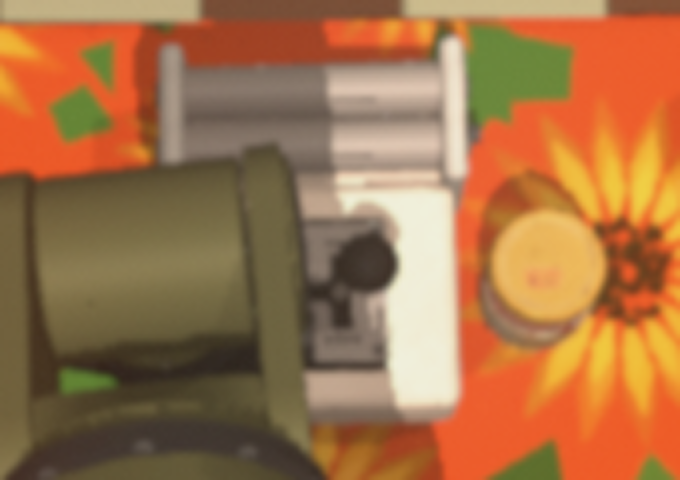

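The knob now leans right at the cross channel, at top crop (365,263) and side crop (293,212). Next I'll push it forward from behind.

Run:
```python
from h import *
c=cam("top");print("knob",ray(c,290.9,175.4,143))
bot.servo_line([488,-2,200],speed=150)
bot.servo_line([488,-2,148],speed=100)
bot.servo_line([510,-2,148],speed=50,until_force=6)
for x in (520,530,540,544,547,550,553,556):
    r=bot.servo_line([x,-2.3,148],speed=20,until_force=5)
    s=bot.read_state();print(x,r,s["ee_pos"].round(1),s["ft_force"].round(1),s["clock"])
    if r:break
bot.servo_line([s["ee_pos"][0]-50,-2,148],speed=100)
bot.servo_line([430,100,260],speed=200)
for n in("top","side"):
    c=cam(n);np.savez(f"{n}4.npz",P=cloud(c),im=c["image"])
    im=c["image"][110:230,200:370] if n=="top" else c["image"][150:280,180:350]
    cv2.imwrite(f"pics/{n}4.png",cv2.resize(im,None,fx=4,fy=4,interpolation=cv2.INTER_CUBIC))
P=cloud(c);v,u=np.mgrid[:420,:560]
k=(P[...,2]>120)&(P[...,2]<170)&(abs(P[...,1]+2)<35)&(abs(P[...,0]-570)<50);print(P[k].min(0),P[k].max(0))
print(bot.read_state()["clock"])
```

```text
knob [544.89128684  -0.89591325 143.        ]
520 False [520.   -2.3 147.9] [-0.9  0.1  0.4] 12.7417
530 False [530.   -2.3 147.9] [-0.4  0.  -0.1] 13.3917
540 False [540.   -2.3 148. ] [-0.3 -0.1 -1. ] 14.0417
544 False [544.1  -2.3 148. ] [-0.8 -0.1  0.1] 14.3917
547 False [547.1  -2.3 148. ] [-0.5 -0.1 -0.1] 14.6917
550 True [549.1  -2.2 147.3] [-5.7 -0.   4.4] 14.925
[557.00707803 -10.98994814 120.4171168 ] [588.45946634  17.54566589 152.97176466]
16.6583
```

View pics/side4.png

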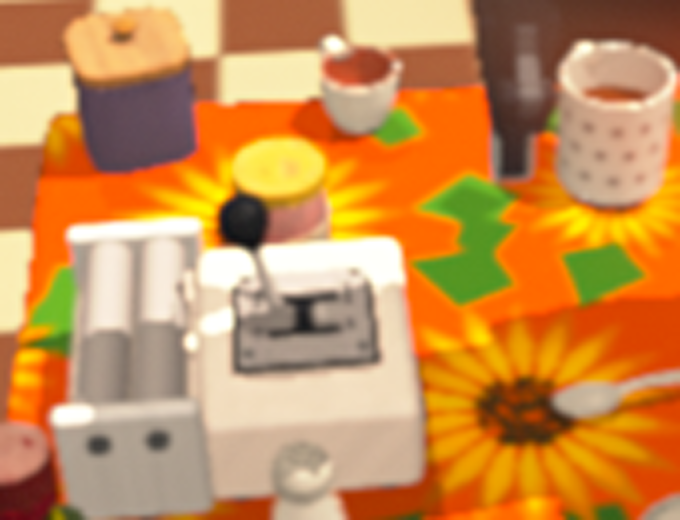

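View pics/top4.png

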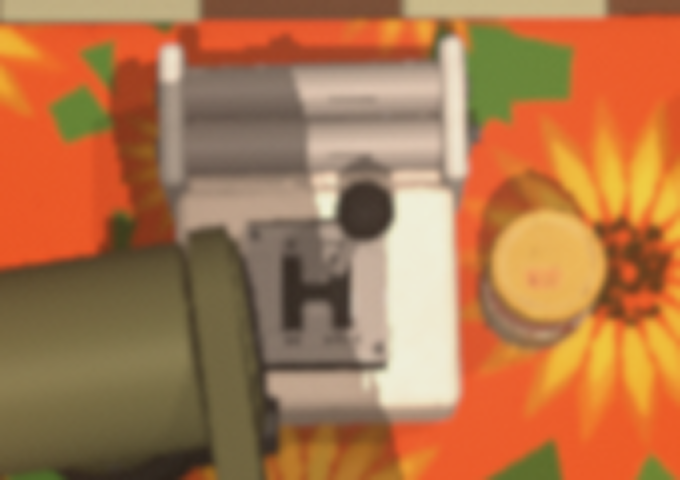

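The knob is forward in slot 3, at top crop (366,208) and side crop (243,220). It met the end stop at about 5 N with its centre near x 573–576 (expected about 575), and the arm is clear.

```bash
python3 -c "
from rig import bot
print(bot.finish_job())"
```

```text
the job is handed in; nothing more can be done
None
```

The pasta machine is in third gear: I pushed the lever across to the right and then forward to its end stop in slot 3, let go, backed the arm clear and handed the job in at about 17 s on the robot's clock.

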